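Free the seized locking bar of a resin pressure pot

TASK

The locking bar on the lid of the small pressure pot is seized with cured resin. Rock it back and forth in small arcs, each time as far as it gives, until it breaks free, then turn it anticlockwise (seen from above) a quarter turn to its open stop, where it points at the pot's gauge, and let go of it. Do not disturb the bottle, jar, beaker and specimen holder standing around it.

Things in the scene. Friction and masses are not known exactly. Their poses are not given: they have to be found in the camera images.
- pot: Pressure pot for resin mounts, fixed to the bench: upright aluminium cylinder 160 mm across with a white lid flange 184 mm across, top face 125 mm above the bench. Origin: centre of its underside, on the bench and on the bar's axis; z up. The gauge sticks out of its side towards its own -x, a thin brass stub (to 113 mm from the axis) towards its +x.
- bar (a joint): Angle of the locking bar about the pot's vertical axis, rad, positive anticlockwise from above. 0: bar along the pot's own y, crosswise to the gauge; 1.62: open stop, bar along the pot's x, one end over the gauge. Starts seized, between -0.18 and 0.18. Stiff throughout (0.3 N m, about 5 N at 65 mm from the axis); stays where it is left.
- bar_mid (a point): Middle of the locking bar, on the pot's axis, at half the bar's height (161 mm above the bench). The bar is a plain straight dark steel bar 170 mm long, 20 mm wide and 22 mm high, its underside 25 mm clear of the lid and its top 172 mm above the bench; in its middle is a hub 42 mm across that rises 10 mm above the bar, on a 32 mm shaft.
- bar_end (a point): Centre of one end face of the bar, 85 mm from the axis, towards the pot's +y at angle 0; the other end is opposite. While seized the bar gives to about 0.2 rad either side of 0, then stops hard; more force is no use. Each full swing to the other stop loosens it (stops move out to 0.3); after 3 to 5 alternate swings it breaks free on an anticlockwise one and turns on.
- resin_bottle: Clear plastic bottle, 72 mm across, 150 mm high, standing near the pot. Origin: centre of its underside.
- hardener_jar: Amber glass jar, 68 mm across, 90 mm high, standing near the pot. Origin: centre of its underside.
- beaker: Open glass beaker, 72 mm across, 85 mm high, standing near the pot. Origin: centre of its underside.
- holder: Round dark steel specimen holder, 130 mm across, 14 mm thick with a 36 mm hub to 44 mm height, lying near the pot. Origin: centre of its underside.
- gauge (a point): Centre of the face of the round pressure gauge (56 mm across), 125 mm from the pot's axis on its own -x side, 70 mm above the bench: below the lid.
- lid_top (a point): Centre of the lid's flat top face, 125 mm above the bench. On the lid stand 8 bolt heads (5 mm high) 81 mm from the axis and two steel stop pins (12 mm thick, 33 mm high) 40 mm from the axis, which the bar's sides meet at its open stop.
There are look-alikes about, which are no part of the job. What is shaped like the pot but turquoise is not meant.

How it is judged:
By the outcome, as a careful person would: the job done as asked, in the order asked, and still so for the second after the job is handed in, with the robot touching nothing.
It also fails if it takes over 51 s, if anything falls off the work surface, if the arm or the gripper's body presses on something with over 40 N, if the wrist force passes 120 N, or if a joint passes its speed limit or range.

ROBOT

A 6-joint arm with a two-finger parallel gripper is mounted at the origin on the work surface. World frame = base frame: x ahead of the robot, y to its left, z up, the work surface at z = 0. Lengths are in m, angles in degrees, forces in N, time in s.
With the tool pointing down it reaches from about 0.25 to 0.775 m from the base axis. Payload 4 kg.
Tool frame: the origin (TCP) lies between the finger pads; the fingertips stand tip_extent ahead of it and the grasp point (between the pads) lies 5 mm behind it (tip_extent is the distance from the TCP to the fingertips, in m); z points along the fingers, y is the line along which they close (so a half turn about z gives the same grasp; the last joint's range is limited). The gripper opens to 94 mm and grips with 3 to 60 N. Pads are 16 mm wide; open, the fingers measure 119 mm over their backs; the gripper's body (75 mm by 177 mm) begins 78 mm behind the grasp point.
Start: joints at [-73.745, 4.996, 78.535, -0, 96.463, -5.907], TCP at [0.207, -0.509, 0.22] pointing down, gripper open.
Joint ranges: [-177.83, 177.83], [-43.37, 116.18], [15.69, 146.23], [-61.86, 241.86], [9.47, 152.12], [-147.06, 147.06]. Speed limits (degrees/s): [159.86, 159.86, 180, 180, 180, 180].

INTERFACE

Orientations are given as a 3x3 rotation matrix whose columns are the frame's x, y, z axes.
In Python, from bench import read_state, get_image, job_done, tip_extent gives the robot as it stands.
- The arm moves only by the tool drive_tool, never from a script. Its argument "commands" is a list of rows, each a list of 6 numbers: the shift along the tool's x, y, z in m, then the turn, a rotation vector about the tool's x, y, z in degrees. In form: [[x, y, z, ax, ay, az], ...]. A call has exactly 10 rows; each row is the pose to reach, as a shift and turn from the pose commanded when the call began, along the tool's axes at that moment; what a row does not reach only later rows make up. A row lasts 1/10 s, in which the tool goes at most 50 mm and 8.59 degrees, less where a joint would pass 70% of its speed; a pose out of reach is approached as far as the arm can. A call with a gripper value outside its range is refused whole. "claw" is the finger opening in m, from 0 to 0.094, set as the call begins (left out, the last holds). The fingers move at their own pace and stop on an object; "newtons" is the grip in N (left out, the last holds). Time passes only in rows, so rows that repeat a pose let the fingers close, or fill a call up. It gives the time, the measured TCP pose, the force, the opening and the grip force at its end, in the units of the state.
- read_state(): the state, without advancing time (a new reading comes with each control period).
- get_image(name): name is "side" or "top"; returns a dict with "img" (400x640x3 uint8, red, green, blue), "range_z" (400x640 float32, m along the optical axis (not along the pixel's ray), 0 where there is no reading), "K" (3x3 intrinsics, pixels), "camera_from_world" (4x4, takes a point from world to camera coordinates). Camera axes: x right, y down, z forward; pixel columns grow to the right and rows downward; lengths in m; the calibration is good to about 2 mm. A picture is of the moment at which its call begins.
- job_done(): hands the job in; it is judged then, once.
The state is a dict: "time_s": time; "joint_pos": joint angles; "joint_velocities": joint speeds; "effort": joint torques, N m; "tcp_pos": TCP position; "ee_rot": TCP orientation; "ft_force": force on the tool from outside, world axes, zero at the start; "wrist_torque": the same for the moment, N m; "grip_width": finger opening in m; "finger_force": force on a finger pad.
Only numpy, scipy, OpenCV 4.12 (cv2) and the standard library are available. Lean on these libraries where they do the work, as an engineer would, in place of code of your own. Each camera call takes 0.05 s, during which the arm holds its last target. There are 200 camera calls.

## Working session

There is one attempt and no reset: what is moved stays moved. The work goes in short steps, Python scripts to look and compute and a tool call to move; the robot and the scene stay as the last step left them, time stands still between calls to the robot, and variables do not carry over. Pictures are saved under pics/ and viewed, at most 10 in all, crops included, and the job is handed in when it is done.

Besides the shell and the picture viewer there is one more tool, called as name([rows], argument=value, ...), one row to a line, values as JSON. drive_tool: Moves the arm, as the interface text tells. Its arguments: {"type":"object","properties":{"commands":{"type":"array"},"claw":{"type":"number"},"newtons":{"type":"number"}},"required":["commands"]}

```bash
mkdir -p pics; python3 - <<'E'
from bench import *
import cv2,numpy as np
print(tip_extent); s=read_state(); print(s['time_s'],s['tcp_pos'],np.round(s['ee_rot'],3),s['ft_force'],s['grip_width'])
for n in ('top','side'):
    d=get_image(n); np.savez(n+'0.npz',**d); cv2.imwrite(f'pics/{n}0.png',d['img'][:,:,::-1]); print(d['K'],d['camera_from_world'])
E
```

```text
0.014
0.0 [ 0.2073206  -0.50886527  0.21832595] [[ 0.926  0.377 -0.001]
 [ 0.377 -0.926  0.002]
 [ 0.    -0.002 -1.   ]] [ 0.34864257 -0.96710006  1.00571826] 0.09382512404639634
[[391.71515087   0.         323.1127565 ]
 [  0.         391.71515087 202.38559396]
 [  0.           0.           1.        ]] [[-0.01132138 -0.99992126  0.00541297 -0.0030156 ]
 [-0.99538797  0.01075401 -0.09532645  0.50837693]
 [ 0.09526074 -0.00646723 -0.99543135  1.14031364]
 [ 0.          0.          0.          1.        ]]
[[487.48117022   0.         317.32883559]
 [  0.         487.48117022 198.828454  ]
 [  0.           0.           1.        ]] [[ 0.76039542  0.64945728  0.00201334 -0.37824917]
 [ 0.50639188 -0.59094532 -0.62797364 -0.1723925 ]
 [-0.40665228  0.47852782 -0.778232    1.68923033]
 [ 0.          0.          0.          1.        ]]
```

View pics/top0.png

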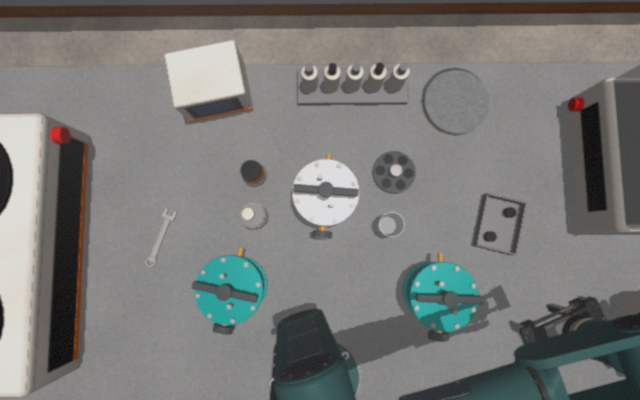

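View pics/side0.png

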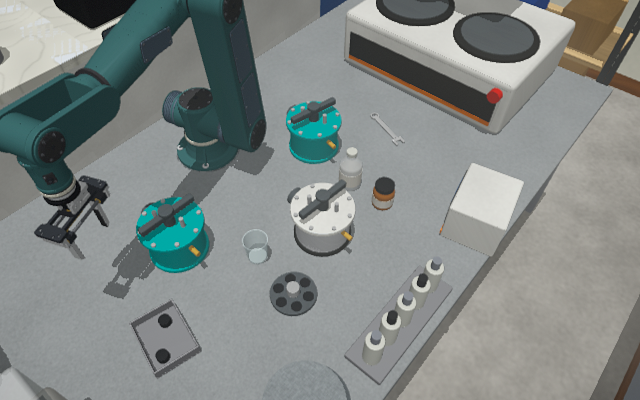

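```bash
cat > h.py <<'E'
import numpy as np,cv2
def cloud(d):
    K,T=d['K'],d['camera_from_world']; z=d['range_z'].astype(float)
    v,u=np.mgrid[:400,:640]; c=np.stack([(u-K[0,2])/K[0,0]*z,(v-K[1,2])/K[1,1]*z,z],-1)
    w=(c-T[:3,3])@T[:3,:3]; w[z==0]=np.nan; return w
def proj_plane(d,uv,h):
    K,T=d['K'],d['camera_from_world']; R=T[:3,:3]; o=-R.T@T[:3,3]
    uv=np.atleast_2d(uv); r=np.c_[(uv[:,0]-K[0,2])/K[0,0],(uv[:,1]-K[1,2])/K[1,1],np.ones(len(uv))]@R
    return o+r*((h-o[2])/r[:,2])[:,None]
def bar(d,c,lo=.155,hi=.2):
    w=cloud(d); g=d['img'].max(2)
    m=(w[...,2]>lo)&(w[...,2]<hi)&(np.hypot(w[...,0]-c[0],w[...,1]-c[1])<.095)&(g<110)
    (x,y),(a,b),t=r=cv2.minAreaRect(w[m][:,:2].astype(np.float32))
    v=np.linalg.eigh(np.cov(w[m][:,:2].T))[1][:,1]
    v=v*np.sign(v[1]); return m.sum(),r,w[m].mean(0),np.degrees(np.arctan2(v[1],v[0]))
E
python3 - <<'E'
from h import *
for n in('top','side'):
    d=dict(np.load(n+'0.npz')); w=cloud(d); im=d['img'].astype(int)
    m=(w[...,2]>.115)&(w[...,2]<.135)&(im.min(2)>130)&(im.max(2)-im.min(2)<30)
    k,l,st,_=cv2.connectedComponentsWithStats(m.astype(np.uint8))
    i=[j for j in range(1,k) if st[j,4]>150 ]; print(n,st[i])
    if n=='top': box=slice(140,235),slice(280,370)
    else: box=slice(170,240),slice(280,365)
    mm=np.zeros_like(m); mm[box]=m[box]
    p=w[mm]; (c,r)=cv2.minEnclosingCircle(p[:,:2].astype(np.float32)); print(c,r,p.mean(0))
    print(bar(d,c))
    hsv=cv2.cvtColor(d['img'],cv2.COLOR_RGB2HSV); o=(hsv[...,0]>8)&(hsv[...,0]<25)&(hsv[...,1]>140)&(hsv[...,2]>120)
    q=np.hypot(w[...,0]-c[0],w[...,1]-c[1]); o&=(q<.13)&(w[...,2]<.12)
    print('stub',o.sum(),np.nanmean(w[o],0), 'ang',np.degrees(np.arctan2(*(np.nanmean(w[o],0)[:2]-c)[::-1])))
    g=(im.max(2)<110)&(q<.14)&(q>.096)&(w[...,2]>.05)&(w[...,2]<.12)&(w[...,0]<c[0]); print('gauge',g.sum(),w[g].mean(0),np.degrees(np.arctan2(*(w[g].mean(0)[:2]-c)[::-1])))
    if n=='top':
      for nm,(a,b) in dict(bottle=(252,215),jar=(252,172),beaker=(389,225),holder=(394,172)).items(): print(nm,w[b,a])
E
```

```text
top [[ 293  159   67   67 2810]]
(0.5278686881065369, -0.01519987266510725) 0.0917188972234726 [ 0.52518662 -0.01530888  0.12486209]
(np.int64(502), ((0.5255339741706848, -0.012661263346672058), (0.16223980486392975, 0.036726418882608414), 88.01972961425781), array([ 0.5257491 , -0.0125688 ,  0.17450303]), np.float64(84.84773104339966))
stub 19 [ 0.49482356 -0.01144019  0.08319024] ang 173.50913810019455
gauge 131 [ 0.41371052 -0.00267773  0.09181342] 173.7401842602592
bottle [0.46482991 0.18020489 0.150446  ]
jar [0.59008228 0.19126931 0.09152698]
beaker [ 0.4398012  -0.2068515   0.00135652]
holder [ 0.59424128 -0.21857323  0.04335962]
side [[ 290  183   66   53 2051]
 [ 449  209   57   26  272]
 [ 425  259   19   17  155]
 [ 412  276   19   18  156]
 [ 397  293   19   19  174]
 [ 381  312   20   20  181]
 [ 365  331   20   21  199]]
(0.5258406400680542, -0.013468141667544842) 0.09405001252889633 [ 0.5382147  -0.02348763  0.12769895]
(np.int64(515), ((0.5300391316413879, -0.013550721108913422), (0.17208673059940338, 0.03691885247826576), 82.31167602539062), array([ 0.53106883, -0.01981674,  0.17415233]), np.float64(84.72309843951763))
stub 41 [ 0.62611805 -0.0252258   0.09238687] ang -6.687470314609659
gauge 65 [ 0.41084697 -0.01347     0.09185952] -179.9990724165224
```

drive_tool([
  [0.03, -0.018, 0, 0, 0, -5],
  [0.07, -0.043, 0, 0, 0, -11],
  [0.115, -0.071, 0, 0, 0, -18],
  [0.16, -0.099, 0, 0, 0, -25],
  [0.205, -0.127, 0, 0, 0, -32],
  [0.25, -0.154, 0, 0, 0, -39],
  [0.295, -0.182, 0, 0, 0, -46],
  [0.34, -0.21, 0, 0, 0, -53],
  [0.38, -0.235, 0, 0, 0, -59],
  [0.415, -0.256, 0, 0, 0, -62.6],
], claw=0.07)

```text
time_s: 1.1
tcp_pos: [0.4926, -0.1181, 0.2191]
ee_rot: [[0.088, 0.996, -0.0], [0.996, -0.088, -0.0], [-0.0, -0.0, -1.0]]
ft_force: [0.2, -1.9, 0.1]
grip_width: 0.0698
finger_force: 0.0
```

```bash
cat > go.py <<'E'
# shift to target world point and yaw (deg, of tool y axis), in present tool axes
from bench import *
import numpy as np,sys
x,y,z,a=map(float,sys.argv[1:5]); s=read_state(); R=np.array(s['ee_rot']); 
cur=np.degrees(np.arctan2(R[1,1],R[0,1]))
print('t',s['time_s'],'tcp',np.round(s['tcp_pos'],4),'yaw',cur.round(2),'F',np.round(s['ft_force'],1),'M',np.round(s['wrist_torque'],2),'j',np.round(s['joint_pos'],1),'w',s['grip_width'],s['finger_force'])
print('shift',np.round(R.T@(np.array([x,y,z])-s['tcp_pos']),4),'az',-(a-cur).round(2))
E
python3 go.py 0.521 -0.079 0.22 -5.2
```

```text
t 1.1 tcp [ 0.4926 -0.1181  0.2191] yaw -5.04 F [ 0.2 -1.9  0.1] M [-0.07 -0.05 -0.04] j [-19.9  -0.5  84.3  -0.   96.3 -14.8] w 0.06981423109155237 0.0
shift [ 0.0415  0.0249 -0.0009] az 0.16
```

drive_tool([
  [0.015, 0.009, 0, 0, 0, 0],
  [0.03, 0.018, 0, 0, 0, 0],
  [0.0415, 0.025, 0, 0, 0, 0],
  [0.0415, 0.025, 0.005, 0, 0, 0],
  [0.0415, 0.025, 0.02, 0, 0, 0],
  [0.0415, 0.025, 0.035, 0, 0, 0],
  [0.0415, 0.025, 0.05, 0, 0, 0],
  [0.0415, 0.025, 0.058, 0, 0, 0],
  [0.0415, 0.025, 0.062, 0, 0, 0],
  [0.0415, 0.025, 0.062, 0, 0, 0],
])

```text
time_s: 2.1
tcp_pos: [0.5202, -0.0812, 0.1567]
ee_rot: [[0.092, 0.996, -0.001], [0.996, -0.092, 0.0], [0.0, -0.001, -1.0]]
ft_force: [0.3, -0.0, 0.2]
grip_width: 0.0699
finger_force: 0.0
```

```bash
python3 go.py 0.521 -0.079 0.157 -5.2; python3 - <<'E'
from bench import *
import cv2
d=get_image('side'); cv2.imwrite('pics/s1.png',cv2.resize(d['img'][120:280,220:420,::-1],None,fx=4,fy=3.7))
E
```

```text
t 2.1 tcp [ 0.5202 -0.0812  0.1567] yaw -5.26 F [ 0.3 -0.   0.2] M [-0.01 -0.1   0.04] j [-15.    3.3  87.5  -0.   89.3  -9.8] w 0.06989087698748227 0.0
shift [ 0.0023  0.0006 -0.0003] az -0.06
```

View pics/s1.png

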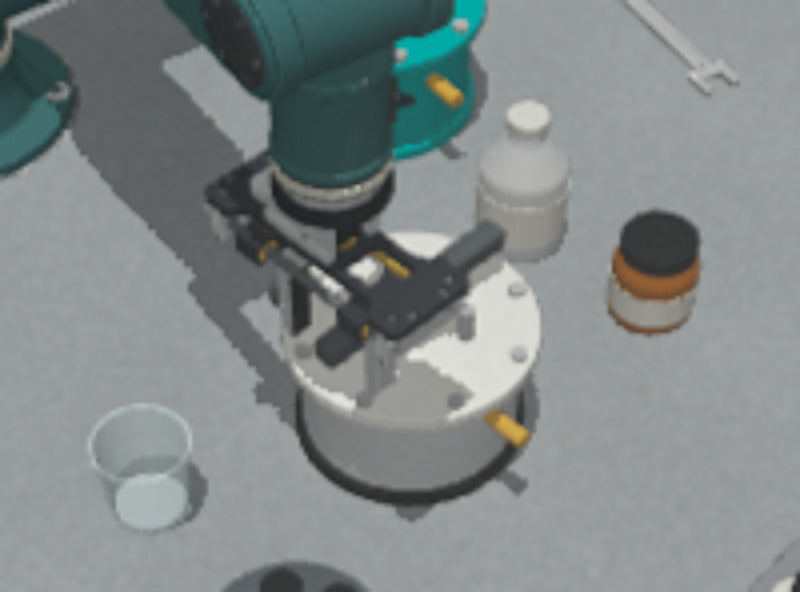

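The fingers straddle the bar's near end, around (340,345), clear of the lid and bolts. Next: grip.

drive_tool([
  [0, 0, 0, 0, 0, 0],
  [0, 0, 0, 0, 0, 0],
  [0, 0, 0, 0, 0, 0],
  [0, 0, 0, 0, 0, 0],
  [0, 0, 0, 0, 0, 0],
  [0, 0, 0, 0, 0, 0],
  [0, 0, 0, 0, 0, 0],
  [0, 0, 0, 0, 0, 0],
  [0, 0, 0, 0, 0, 0],
  [0, 0, 0, 0, 0, 0],
], claw=0.0, newtons=40)

```text
time_s: 3.15
tcp_pos: [0.5211, -0.0812, 0.1575]
ee_rot: [[0.091, 0.996, 0.001], [0.996, -0.091, -0.0], [-0.0, 0.001, -1.0]]
ft_force: [2.6, -0.7, -1.4]
grip_width: 0.0196
finger_force: 40.0
```

```bash
cat > arc.py <<'E'
# rows for turning about the pot axis to bar angle targets (rad): given the base reading
from bench import *
import numpy as np,sys
c=np.array([0.527,-0.0145]); psi=-6.6
s=read_state(); R=np.array(s['ee_rot']); p=np.array(s['tcp_pos']); d=p[:2]-c
yaw=np.degrees(np.arctan2(R[1,1],R[0,1]))
pa=np.degrees(np.arctan2(d[1],d[0]))+90-psi
print('t',s['time_s'],'tcp',p.round(4),'r',np.hypot(*d).round(4),'bar by pos',np.radians(pa).round(3),'by yaw',np.radians(yaw-psi).round(3),'F',np.round(s['ft_force'],1),'M',np.round(s['wrist_torque'],2),'j6',np.round(s['joint_pos'][5],1),'w',round(s['grip_width'],4),s['finger_force'])
for a in map(float,sys.argv[1:]):   # shift relative to present: rotate about axis
    b=np.radians(np.degrees(a)-pa) ; q=np.array([np.cos(b)*d[0]-np.sin(b)*d[1],np.sin(b)*d[0]+np.cos(b)*d[1]])+c
    print(a,np.round(R.T@np.r_[q-p[:2],0],4),'az',-np.degrees(b).round(2))
E
python3 arc.py -.15 -.2 -.25 .2 .25
```

```text
t 3.15 tcp [ 0.5211 -0.0812  0.1575] r 0.0669 bar by pos 0.027 by yaw 0.024 F [ 2.6 -0.7 -1.4] M [-0.13 -0.55 -0.04] j6 -9.8 w 0.0196 40.001152753829956
-0.15 [ 0.001  -0.0118 -0.    ] az 10.16
-0.2 [ 0.0017 -0.0151 -0.    ] az 13.02
-0.25 [ 0.0025 -0.0183 -0.    ] az 15.89
0.2 [0.001  0.0115 0.    ] az -9.9
0.25 [0.0017 0.0148 0.    ] az -12.76
```

drive_tool([
  [0, -0.002, 0, 0, 0, 1.8],
  [0.0002, -0.004, 0, 0, 0, 3.5],
  [0.0004, -0.006, 0, 0, 0, 5.2],
  [0.0006, -0.008, 0, 0, 0, 7],
  [0.0008, -0.01, 0, 0, 0, 8.6],
  [0.001, -0.0118, 0, 0, 0, 10.2],
  [0.0014, -0.0135, 0, 0, 0, 11.6],
  [0.0017, -0.0151, 0, 0, 0, 13],
  [0.0021, -0.0165, 0, 0, 0, 14.4],
  [0.0023, -0.0175, 0, 0, 0, 15.2],
])

```text
time_s: 4.15
tcp_pos: [0.5043, -0.0774, 0.1575]
ee_rot: [[0.35, 0.937, 0.003], [0.937, -0.35, -0.001], [0.0, 0.003, -1.0]]
ft_force: [8.0, -1.3, -4.0]
grip_width: 0.0197
finger_force: 40.2
```

```bash
python3 arc.py -.25 -.3 0 .1 .2 .25 .3 .35
```

```text
t 4.15 tcp [ 0.5043 -0.0774  0.1575] r 0.0669 bar by pos -0.231 by yaw -0.242 F [ 8.  -1.3 -4. ] M [-0.31 -1.33  0.5 ] j6 5.4 w 0.0197 40.18366992473602
-0.25 [-0.     -0.0013 -0.    ] az 1.1
-0.3 [ 0.0001 -0.0046 -0.    ] az 3.97
0.0 [0.0019 0.0153 0.    ] az -13.22
0.1 [0.0039 0.0217 0.0001] az -18.95
0.2 [0.0064 0.0279 0.0001] az -24.68
0.25 [0.0079 0.0308 0.0001] az -27.54
0.3 [0.0096 0.0337 0.0001] az -30.41
0.35 [0.0114 0.0366 0.0001] az -33.27
```

drive_tool([
  [0, -0.001, 0, 0, 0, 0.8],
  [0, -0.002, 0, 0, 0, 1.6],
  [0, -0.003, 0, 0, 0, 2.4],
  [0, -0.004, 0, 0, 0, 3.2],
  [0.0001, -0.0046, 0, 0, 0, 4],
  [0.0001, -0.0046, 0, 0, 0, 4],
  [0.0001, -0.0046, 0, 0, 0, 4],
  [0.0001, -0.0046, 0, 0, 0, 4],
  [0.0001, -0.0046, 0, 0, 0, 4],
  [0.0001, -0.0046, 0, 0, 0, 4],
])

```text
time_s: 5.15
tcp_pos: [0.5037, -0.0766, 0.1576]
ee_rot: [[0.413, 0.911, 0.011], [0.911, -0.413, -0.003], [0.002, 0.011, -1.0]]
ft_force: [17.2, -4.5, -8.4]
grip_width: 0.0202
finger_force: 41.0
```

```bash
python3 arc.py -.3 -.35 0 .1 .2 .25 .3 .35
```

```text
t 5.15 tcp [ 0.5037 -0.0766  0.1576] r 0.0663 bar by pos -0.244 by yaw -0.31 F [17.2 -4.5 -8.4] M [-0.5  -2.71  0.81] j6 9.3 w 0.0202 40.98502337001264
-0.3 [-0.0001 -0.0037 -0.    ] az 3.2
-0.35 [-0.0001 -0.007  -0.0001] az 6.07
0.0 [0.003  0.0159 0.0002] az -13.99
0.1 [0.0054 0.0221 0.0003] az -19.72
0.2 [0.0083 0.028  0.0003] az -25.45
0.25 [0.01   0.0309 0.0004] az -28.31
0.3 [0.0118 0.0336 0.0004] az -31.18
0.35 [0.0138 0.0363 0.0004] az -34.04
```

drive_tool([
  [0.0003, 0.0067, 0, 0, 0, -5.7],
  [0.0013, 0.0133, 0, 0, 0, -11.5],
  [0.0021, 0.0166, 0, 0, 0, -14.3],
  [0.003, 0.0198, 0, 0, 0, -17.2],
  [0.0053, 0.0261, 0, 0, 0, -22.9],
  [0.0067, 0.0291, 0, 0, 0, -25.8],
  [0.0082, 0.0321, 0, 0, 0, -28.6],
  [0.0099, 0.035, 0, 0, 0, -31.5],
  [0.0117, 0.0378, 0, 0, 0, -34.4],
  [0.0117, 0.0378, 0, 0, 0, -34.4],
])

```text
time_s: 6.15
tcp_pos: [0.5392, -0.0803, 0.1575]
ee_rot: [[-0.172, 0.985, 0.002], [0.985, 0.172, 0.001], [0.0, 0.002, -1.0]]
ft_force: [5.9, 1.2, -2.3]
grip_width: 0.0197
finger_force: 40.0
```

```bash
python3 arc.py .3
```

```text
t 6.15 tcp [ 0.5392 -0.0803  0.1575] r 0.0669 bar by pos 0.299 by yaw 0.288 F [ 5.9  1.2 -2.3] M [ 0.1  -1.16 -0.34] j6 -24.3 w 0.0197 40.030744671821594
0.3 [0.     0.0001 0.    ] az -0.08
```

drive_tool([
  [0, 0.001, 0, 0, 0, -0.9],
  [0.0001, 0.002, 0, 0, 0, -1.7],
  [0.0002, 0.003, 0, 0, 0, -2.6],
  [0.0002, 0.004, 0, 0, 0, -3.4],
  [0.0002, 0.005, 0, 0, 0, -4.3],
  [0.0003, 0.0055, 0, 0, 0, -4.6],
  [0.0003, 0.0055, 0, 0, 0, -4.6],
  [0.0003, 0.0055, 0, 0, 0, -4.6],
  [0.0003, 0.0055, 0, 0, 0, -4.6],
  [0.0003, 0.0055, 0, 0, 0, -4.6],
])

```text
time_s: 7.15
tcp_pos: [0.5403, -0.0796, 0.1574]
ee_rot: [[-0.251, 0.968, -0.008], [0.968, 0.251, -0.0], [0.002, -0.008, -1.0]]
ft_force: [-8.9, -0.6, 4.2]
grip_width: 0.0202
finger_force: 41.4
```

```bash
python3 arc.py .3
```

```text
t 7.15 tcp [ 0.5403 -0.0796  0.1574] r 0.0664 bar by pos 0.317 by yaw 0.368 F [-8.9 -0.6  4.2] M [-0.09  1.27 -0.86] j6 -28.8 w 0.0202 41.436360591324046
0.3 [ 0.0001 -0.0011  0.    ] az 0.98
```

drive_tool([
  [0.0003, -0.0067, 0, 0, 0, 5.7],
  [0.0013, -0.0133, 0, 0, 0, 11.5],
  [0.003, -0.0198, 0, 0, 0, 17.2],
  [0.0053, -0.0261, 0, 0, 0, 22.9],
  [0.0082, -0.0321, 0, 0, 0, 28.6],
  [0.0117, -0.0378, 0, 0, 0, 34.4],
  [0.0137, -0.0405, 0, 0, 0, 37.2],
  [0.0158, -0.0432, 0, 0, 0, 40.1],
  [0.018, -0.0457, 0, 0, 0, 43],
  [0.0192, -0.047, 0, 0, 0, 44.5],
])

```text
time_s: 8.15
tcp_pos: [0.4995, -0.0738, 0.1574]
ee_rot: [[0.496, 0.868, 0.015], [0.868, -0.496, -0.004], [0.004, 0.015, -1.0]]
ft_force: [21.0, -7.5, -11.4]
grip_width: 0.0205
finger_force: 41.6
```

```bash
python3 arc.py .3
```

```text
t 8.15 tcp [ 0.4995 -0.0738  0.1574] r 0.0654 bar by pos -0.318 by yaw -0.404 F [ 21.   -7.5 -11.4] M [-0.83 -3.47  0.87] j6 14.9 w 0.0205 41.628456437028944
0.3 [0.0153 0.0367 0.0006] az -35.43
```

drive_tool([
  [0.0003, 0.0067, 0, 0, 0, -5.7],
  [0.0013, 0.0133, 0, 0, 0, -11.5],
  [0.003, 0.0198, 0, 0, 0, -17.2],
  [0.0053, 0.0261, 0, 0, 0, -22.9],
  [0.0082, 0.0321, 0, 0, 0, -28.6],
  [0.0117, 0.0378, 0, 0, 0, -34.4],
  [0.0137, 0.0405, 0, 0, 0, -37.2],
  [0.0158, 0.0432, 0, 0, 0, -40.1],
  [0.018, 0.0457, 0, 0, 0, -43],
  [0.0203, 0.0481, 0, 0, 0, -45.8],
])

```text
time_s: 9.15
tcp_pos: [0.546, -0.0773, 0.1574]
ee_rot: [[-0.277, 0.961, 0.001], [0.961, 0.277, 0.003], [0.002, 0.002, -1.0]]
ft_force: [2.4, 3.2, -0.6]
grip_width: 0.0196
finger_force: 40.1
```

```bash
python3 arc.py .4 .5
```

```text
t 9.15 tcp [ 0.546  -0.0773  0.1574] r 0.0656 bar by pos 0.409 by yaw 0.396 F [ 2.4  3.2 -0.6] M [ 0.66 -0.48 -0.51] j6 -30.1 w 0.0196 40.086307525634766
0.4 [-0.     -0.0006 -0.    ] az 0.5
0.5 [0.0004 0.006  0.    ] az -5.23
```

drive_tool([
  [0, 0.001, 0, 0, 0, -0.9],
  [0.0001, 0.002, 0, 0, 0, -1.7],
  [0.0001, 0.003, 0, 0, 0, -2.6],
  [0.0002, 0.004, 0, 0, 0, -3.5],
  [0.0003, 0.005, 0, 0, 0, -4.4],
  [0.0003, 0.006, 0, 0, 0, -5.2],
  [0.0004, 0.007, 0, 0, 0, -6.1],
  [0.0005, 0.008, 0, 0, 0, -7],
  [0.0006, 0.009, 0, 0, 0, -7.9],
  [0.0007, 0.0098, 0, 0, 0, -8.6],
])

```text
time_s: 10.15
tcp_pos: [0.5551, -0.074, 0.1574]
ee_rot: [[-0.415, 0.91, 0.001], [0.91, 0.415, 0.003], [0.002, 0.002, -1.0]]
ft_force: [4.6, 4.4, -0.7]
grip_width: 0.02
finger_force: 40.2
```

```bash
python3 arc.py .4 .5
```

```text
t 10.15 tcp [ 0.5551 -0.074   0.1574] r 0.0658 bar by pos 0.556 by yaw 0.543 F [ 4.6  4.4 -0.7] M [ 1.04 -0.71 -0.71] j6 -38.0 w 0.02 40.19853472709656
0.4 [ 0.0007 -0.0102 -0.    ] az 8.94
0.5 [ 0.0001 -0.0037 -0.    ] az 3.21
```

drive_tool([
  [0.0003, 0.0066, 0, 0, 0, -5.7],
  [0.0013, 0.0131, 0, 0, 0, -11.5],
  [0.0029, 0.0195, 0, 0, 0, -17.2],
  [0.0052, 0.0257, 0, 0, 0, -22.9],
  [0.0081, 0.0316, 0, 0, 0, -28.6],
  [0.0115, 0.0373, 0, 0, 0, -34.4],
  [0.0155, 0.0425, 0, 0, 0, -40.1],
  [0.02, 0.0473, 0, 0, 0, -45.8],
  [0.025, 0.0517, 0, 0, 0, -51.6],
  [0.0276, 0.0537, 0, 0, 0, -54.4],
])

```text
time_s: 11.15
tcp_pos: [0.5934, -0.0267, 0.1574]
ee_rot: [[-0.982, 0.189, 0.003], [0.189, 0.982, 0.002], [-0.003, 0.002, -1.0]]
ft_force: [5.8, 3.7, -2.3]
grip_width: 0.02
finger_force: 40.4
```

```bash
python3 arc.py 1.6 1.65 1.7
```

```text
t 11.15 tcp [ 0.5934 -0.0267  0.1574] r 0.0675 bar by pos 1.504 by yaw 1.495 F [ 5.8  3.7 -2.3] M [ 0.87 -0.92 -0.68] j6 -87.2 w 0.02 40.381067991256714
1.6 [0.0004 0.0064 0.    ] az -5.48
1.65 [0.0008 0.0098 0.    ] az -8.34
1.7 [0.0014 0.0131 0.    ] az -11.21
```

drive_tool([
  [0, 0.002, 0, 0, 0, -1.7],
  [0.0001, 0.004, 0, 0, 0, -3.4],
  [0.0004, 0.006, 0, 0, 0, -5.1],
  [0.0005, 0.0075, 0, 0, 0, -6.4],
  [0.0007, 0.009, 0, 0, 0, -7.7],
  [0.0009, 0.0105, 0, 0, 0, -8.9],
  [0.001, 0.0115, 0, 0, 0, -9.8],
  [0.0014, 0.0128, 0, 0, 0, -11],
  [0.0014, 0.0128, 0, 0, 0, -11],
  [0.0014, 0.0128, 0, 0, 0, -11],
])

```text
time_s: 12.15
tcp_pos: [0.5945, -0.0156, 0.1574]
ee_rot: [[-1.0, 0.003, 0.004], [0.003, 1.0, -0.0], [-0.004, -0.0, -1.0]]
ft_force: [6.3, 1.2, -1.9]
grip_width: 0.0202
finger_force: 40.6
```

```bash
python3 arc.py 1.6 1.65 1.7
```

```text
t 12.15 tcp [ 0.5945 -0.0156  0.1574] r 0.0675 bar by pos 1.67 by yaw 1.683 F [ 6.3  1.2 -1.9] M [ 0.47 -1.04 -0.69] j6 -96.8 w 0.0202 40.5518102645874
1.6 [ 0.0002 -0.0047  0.    ] az 4.02
1.65 [ 0.     -0.0014  0.    ] az 1.16
1.7 [ 0.     0.002 -0.   ] az -1.71
```

drive_tool([
  [0, 0.001, 0, 0, 0, -0.8],
  [0, 0.002, 0, 0, 0, -1.6],
  [0, 0.003, 0, 0, 0, -2.4],
  [0, 0.004, 0, 0, 0, -2.8],
  [0, 0.005, 0, 0, 0, -2.8],
  [0, 0.005, 0, 0, 0, -2.8],
  [0, 0.005, 0, 0, 0, -2.8],
  [0, 0.005, 0, 0, 0, -2.8],
  [0, 0.005, 0, 0, 0, -2.8],
  [0, 0.005, 0, 0, 0, -2.8],
])

```text
time_s: 13.15
tcp_pos: [0.5942, -0.0154, 0.1574]
ee_rot: [[-0.999, -0.042, 0.003], [-0.042, 0.999, -0.009], [-0.002, -0.009, -1.0]]
ft_force: [5.6, -8.7, -3.6]
grip_width: 0.0203
finger_force: 41.5
```

```bash
python3 arc.py 1.6 1.65 1.7
```

```text
t 13.15 tcp [ 0.5942 -0.0154  0.1574] r 0.0672 bar by pos 1.672 by yaw 1.728 F [ 5.6 -8.7 -3.6] M [-1.2  -0.88 -0.85] j6 -99.1 w 0.0203 41.488086422905326
1.6 [ 0.0004 -0.0048  0.    ] az 4.13
1.65 [ 0.0001 -0.0015  0.    ] az 1.26
1.7 [-0.0001  0.0019 -0.    ] az -1.6
```

drive_tool([
  [0, -0.003, 0, 0, 0, 1.5],
  [0, -0.005, 0, 0, 0, 2.8],
  [0, -0.005, 0, 0, 0, 2.8],
  [0, -0.005, 0, 0, 0, 2.8],
  [0, -0.005, 0, 0, 0, 2.8],
  [0, -0.005, 0, 0, 0, 2.8],
  [0, -0.005, 0, 0, 0, 2.8],
  [0, -0.005, 0, 0, 0, 2.8],
  [0, -0.005, 0, 0, 0, 2.8],
  [0, -0.005, 0, 0, 0, 2.8],
])

```text
time_s: 14.15
tcp_pos: [0.5942, -0.0156, 0.1573]
ee_rot: [[-1.0, 0.002, 0.002], [0.002, 1.0, -0.001], [-0.002, -0.001, -1.0]]
ft_force: [5.4, 1.6, -2.0]
grip_width: 0.0202
finger_force: 39.5
```

drive_tool([
  [0, 0, 0, 0, 0, 0],
  [0, 0, 0, 0, 0, 0],
  [0, 0, 0, 0, 0, 0],
  [0, 0, 0, 0, 0, 0],
  [0, 0, 0, 0, 0, 0],
  [0, 0, 0, 0, 0, 0],
  [0, 0, 0, 0, 0, 0],
  [0, 0, 0, 0, 0, 0],
  [0, 0, 0, 0, 0, 0],
  [0, 0, 0, 0, 0, 0],
], claw=0.07)

```text
time_s: 15.15
tcp_pos: [0.5933, -0.0154, 0.1575]
ee_rot: [[-1.0, 0.002, 0.0], [0.002, 1.0, -0.0], [-0.0, -0.0, -1.0]]
ft_force: [0.2, 0.3, 0.0]
grip_width: 0.0699
finger_force: 0.0
```

drive_tool([
  [0, 0, -0.005, 0, 0, 0],
  [0, 0, -0.015, 0, 0, 0],
  [0, 0, -0.03, 0, 0, 0],
  [0, 0, -0.045, 0, 0, 0],
  [0, 0, -0.06, 0, 0, 0],
  [0, 0, -0.08, 0, 0, 0],
  [0, 0, -0.1, 0, 0, 0],
  [0, 0, -0.12, 0, 0, 0],
  [0, 0, -0.13, 0, 0, 0],
  [0, 0, -0.13, 0, 0, 0],
])

```text
time_s: 16.15
tcp_pos: [0.5941, -0.0154, 0.2905]
ee_rot: [[-1.0, 0.002, 0.005], [0.002, 1.0, -0.001], [-0.005, -0.001, -1.0]]
ft_force: [-0.1, -0.3, 0.7]
grip_width: 0.07
finger_force: 0.0
```

```bash
python3 go.py 0.45 -0.35 0.29 0
```

```text
t 16.15 tcp [ 0.5941 -0.0154  0.2905] yaw 89.86 F [-0.1 -0.3  0.7] M [ 0.08 -0.13  0.03] j [ -7.   10.4  64.5  -0.  104.8 -96.8] w 0.06996610793197042 0.0
shift [ 0.1433 -0.3349 -0.    ] az 89.86
```

Move aside and check the result.

drive_tool([
  [0.015, -0.035, 0, 0, 0, 0],
  [0.03, -0.07, 0, 0, 0, 0],
  [0.045, -0.105, 0, 0, 0, 0],
  [0.06, -0.14, 0, 0, 0, 0],
  [0.075, -0.175, 0, 0, 0, 0],
  [0.09, -0.21, 0, 0, 0, 0],
  [0.105, -0.245, 0, 0, 0, 0],
  [0.12, -0.28, 0, 0, 0, 0],
  [0.135, -0.315, 0, 0, 0, 0],
  [0.14, -0.33, 0, 0, 0, 0],
])

```text
time_s: 17.15
tcp_pos: [0.4507, -0.3473, 0.286]
ee_rot: [[-1.0, 0.006, -0.002], [0.006, 1.0, 0.001], [0.002, 0.001, -1.0]]
ft_force: [0.1, -0.5, 0.2]
grip_width: 0.0702
finger_force: 0.0
```

```bash
python3 - <<'E'
from bench import *
from h import *
d=get_image('top'); cv2.imwrite('pics/t2.png',d['img'][:,:,::-1])
print(bar(d,(0.527,-0.0145)))
w=cloud(d)
for nm,(a,b) in dict(bottle=(252,215),jar=(252,172),beaker=(389,225),holder=(394,172)).items(): print(nm,w[b,a])
E
```

```text
(np.int64(280), ((0.5275994539260864, -0.010022681206464767), (0.025529770180583, 0.1634066104888916), 86.58489990234375), array([ 0.53562894, -0.01137272,  0.17383664]), np.float64(176.14809953902))
bottle [0.46495778 0.18054856 0.14848768]
jar [0.59058784 0.19177399 0.08866212]
beaker [ 0.43969719 -0.20634712  0.00425469]
holder [ 0.59368664 -0.21796057  0.04657191]
```

View pics/t2.png

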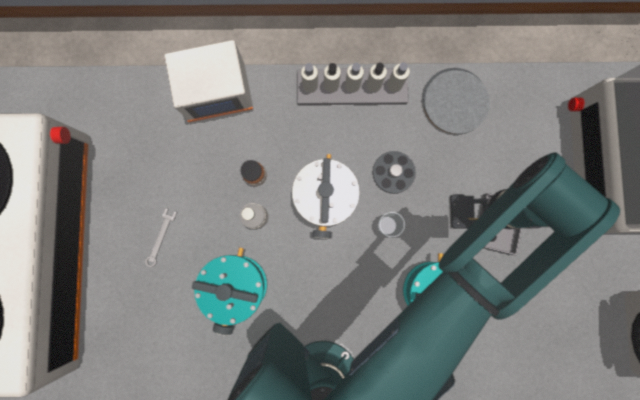

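The bar now runs from the stub at (327,157) to the gauge at (321,233). The bottle, jar, beaker and holder are where they started.

```bash
python3 -c "
from bench import *
print(job_done())"
```

```text
the job is handed in; nothing more can be done
None
```

The bar broke free on the fourth alternate swing, was turned anticlockwise against its open stop pointing at the gauge, and was released; the bottle, jar, beaker and holder had not moved, and I handed the job in at about 17 s (the hand-in returned no verdict).

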